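# Feel out the empty cells of a leaf-covered jar store and put two samples away

### The job

Two of the smallest sample jars have been left out at the front of the bench, on either side of the jar store or both on one side. Feel through the sprung dust leaves of the store for its two empty cells and put one jar away in each, upright and pressed right down to the floor of the cell, so that all the leaves spring shut again; leave the other jars and bottles standing where they are.

Things in the scene. Friction and masses are not known exactly. Their poses are not given: they have to be found in the camera images.
- sample_a: small white wide-neck sample jar with ribbed screw lid, the smallest kind of jar on the bench: body 52 mm across, 56 mm high, lid 48 mm across above it (grip it there), 67 mm high over all, 0.10 to 0.17 kg; starts upright at the front of the bench (x under 0.6 m); origin at the centre of its underside, z up through the lid
- sample_b: the second such jar: small white wide-neck sample jar with ribbed screw lid, the smallest kind of jar on the bench: body 52 mm across, 56 mm high, lid 48 mm across above it (grip it there), 67 mm high over all, 0.10 to 0.17 kg; starts upright at the front of the bench (x under 0.6 m); origin at the centre of its underside, z up through the lid
- store: grey sheet-metal jar store, fixed, 132 (x) by 190 (y) by 103 mm high, 2 x 3 cells open upward. Origin at the centre of its underside, z up; unturned, x points away from the robot and y to its left; turned by up to 0.3 rad. Cells 60 (x) by 58 mm (y) inside, walls 4 mm, centres at x = -32 (near) and +32 mm (far), y = -62 (right), 0 (mid) and +62 mm (left)
- store_top (a point): centre of the store's top, at rim height, 103 mm above the bench. Each cell is shut flush with the rim by two sprung steel dust leaves hinged on its two walls that face along x and meeting in its middle; slippery; they give way downward to about 1 N, reach 28 mm down when open, press with about 1 N each on what is between them, and spring shut when free
- store_floor (a point): centre of the store at the height of the cell floors, 99 mm below the rim. Four of the six cells, which ones varies, hold a jar like the samples, standing on the floor with its lid 33 mm below the rim, hidden by the leaves; the other two are empty. A closed gripper pushed in at the middle of a cell meets a lid there or goes on down. Floors are hard
- jar_mid: bystander: wide-neck white jar, 58 mm across, 83 mm high, too large for the cells; origin at the centre of its underside, z up
- jar_big: bystander: wide-neck white jar, 66 mm across, 91 mm high; origin at the centre of its underside, z up
- brown_bottle: bystander: brown glass bottle with a cap, 56 mm across, 114 mm high; origin at the centre of its underside, z up
- squeeze_bottle: bystander: white squeeze bottle with a bent spout, 65 x 78 mm, 175 mm high; origin at the centre of its underside, z up
- leaf_near_right_f (a joint): front dust leaf of the near right cell: 0 shut, grows as it is pushed down, 1.55 rad hanging open; it moves alike over full and empty cells
- leaf_near_right_b (a joint): back dust leaf of the near right cell: 0 shut, grows as it is pushed down, 1.55 rad hanging open; it moves alike over full and empty cells
- leaf_near_mid_f (a joint): front dust leaf of the near mid cell: 0 shut, grows as it is pushed down, 1.55 rad hanging open; it moves alike over full and empty cells
- leaf_near_mid_b (a joint): back dust leaf of the near mid cell: 0 shut, grows as it is pushed down, 1.55 rad hanging open; it moves alike over full and empty cells
- leaf_near_left_f (a joint): front dust leaf of the near left cell: 0 shut, grows as it is pushed down, 1.55 rad hanging open; it moves alike over full and empty cells
- leaf_near_left_b (a joint): back dust leaf of the near left cell: 0 shut, grows as it is pushed down, 1.55 rad hanging open; it moves alike over full and empty cells
- leaf_far_right_f (a joint): front dust leaf of the far right cell: 0 shut, grows as it is pushed down, 1.55 rad hanging open; it moves alike over full and empty cells
- leaf_far_right_b (a joint): back dust leaf of the far right cell: 0 shut, grows as it is pushed down, 1.55 rad hanging open; it moves alike over full and empty cells
- leaf_far_mid_f (a joint): front dust leaf of the far mid cell: 0 shut, grows as it is pushed down, 1.55 rad hanging open; it moves alike over full and empty cells
- leaf_far_mid_b (a joint): back dust leaf of the far mid cell: 0 shut, grows as it is pushed down, 1.55 rad hanging open; it moves alike over full and empty cells
- leaf_far_left_f (a joint): front dust leaf of the far left cell: 0 shut, grows as it is pushed down, 1.55 rad hanging open; it moves alike over full and empty cells
- leaf_far_left_b (a joint): back dust leaf of the far left cell: 0 shut, grows as it is pushed down, 1.55 rad hanging open; it moves alike over full and empty cells
Mind the look-alikes: they are no part of the job. What is shaped like the sample_a but red is not meant.

How it is judged:
By the outcome, as a careful person would: the job done as asked, in the order asked, and still so for the second after the job is handed in, with the robot touching nothing.
It also fails if it takes over 72 s, if anything falls off the work surface, if the arm or the gripper's body presses on something with over 40 N, if the wrist force passes 120 N, or if a joint passes its speed limit or range.

### The arm

A 6-joint arm with a two-finger parallel gripper is mounted at the origin on a cart in front of the work surface, level with it; the furniture and walls round the work are solid. World frame = base frame: x ahead of the robot, y to its left, z up, the work surface at z = 0. Lengths are in m, angles in rad, forces in N, time in s.
With the tool pointing down it reaches from about 0.325 to 0.775 m from the base axis. Payload 5.5 kg.
Tool frame: the origin (TCP) lies on the centre line of the jaws, within the pads' length; the fingertips stand 11 mm ahead of it and the grasp point (between the pads) lies 8 mm behind it; z points along the fingers, x is the direction in which the jaws open and shut, and the axes are right-handed (so a half turn about z gives the same grasp; the last joint's range is limited). The gripper opens to 85 mm and grips with 20 to 120 N. Pads are 22 mm wide; open, the fingers measure 114 mm over their backs; the gripper's body (76 mm by 85 mm) begins 54 mm behind the grasp point. The pads swing forward as they close: fully open they stand 13 mm farther back than shut.
Start: joints at [-1.302, 0.091, 1.231, -0, 1.82, -0.057], TCP at [0.192, -0.568, 0.242] pointing down, gripper open.
Joint ranges: [-2.87, 2.87], [-0.86, 2.18], [0.17, 2.46], [-1.51, 4.65], [0.06, 2.69], [-2.65, 2.65]. Speed limits (rad/s): [2.57, 2.57, 3.01, 3.14, 3.14, 3.14].

### API

Orientations are given as a 3x3 rotation matrix whose columns are the frame's x, y, z axes.
In Python, from bench import bot, eyes, job gives the robot as it stands.
- The arm moves only by the shell command python3 -m jog 'ROWS' [FORCE]. ROWS is text: rows parted by semicolons, each of 7 numbers parted by spaces: the opening in per cent of the stroke, from 0 (shut) to 100 (fully open), then the shift along the world's x, y, z in mm, then the turn, a rotation vector about the world's x, y, z in degrees. A call has exactly 10 rows; each row is the pose to reach, as a shift and turn from the pose measured when the call began; what a row does not reach only later rows make up. A row lasts 1/8 s, in which the tool goes at most 62.5 mm and 10.7 degrees, less where a joint would pass 70% of its speed; a pose out of reach is approached as far as the arm can. A call with a gripper value outside its range is refused whole. The fingers move at their own pace and stop on an object; FORCE is the grip in N (left out, the last holds). Time passes only in rows, so rows that repeat a pose let the fingers close, or fill a call up. It gives the time, the measured TCP pose, the force and the opening at its end, in the units of the state.
- bot.observe(): the state, without advancing time (a new reading comes with each control period).
- eyes.grab_frame(name): name is "scene" or "top" or "wrist"; returns a dict with "pixels" (420x560x3 uint8, red, green, blue), "fovy" (degrees; the focal length in pixels is half the picture's height over the tangent of half this angle, whatever the lens; pixels are square), "cx", "cy" (the principal point, pixels), "k1" (the pictures are not rectified: a ray, as slopes to the right and down, at radius r is drawn at 1 + k1 r^2 times it, then the intrinsics apply), "R" (3x3) and "t" (3): a world point X has camera coordinates R X + t. Camera axes: x right, y down, z forward; pixel columns grow to the right and rows downward; lengths in m; the calibration is good to about 2 mm. A picture is of the moment at which its call begins. There is no depth.
- job.finish_job(): hands the job in, once; it reports no verdict.
Trained networks look in the newest picture that a camera, given by its name, has taken for a name from the list of things; names that differ only in an ending like _2 or _b are one class to them, and where a whole thing is asked for, a point or a joint stands for the part that bears it (a point fixed in the world has none). Each returns a list of dicts, best first, with "p" (0 to 1); they miss things now and then, are a little off and sometimes report something else, mostly with a low value. They report only what shows in the picture. A call takes as long as a camera call. They do not tell look-alikes from the thing itself.
- eyes.spot_in(camera, query): "bbox" ([left, top, right, bottom] in pixels, round what is visible of it).
The state is a dict: "time_s": time; "joint_positions": joint angles; "joint_vel": joint speeds; "effort": joint torques, N m; "eef_pos": TCP position; "eef_rot": TCP orientation; "wrist_force": force on the tool from outside, world axes, zero at the start; "ft_torque": the same for the moment, N m; "opening": opening from 0.0 (shut) to 1.0 (fully open).
Only numpy, scipy, OpenCV 4.12 (cv2) and the standard library are available. Lean on these libraries where they do the work, as an engineer would, in place of code of your own. Each camera call takes 0.05 s, during which the arm holds its last target. There are 200 camera calls.

## Working session

There is one attempt and no reset: what is moved stays moved. The work goes in short steps, Python scripts to look and compute and a shell command to move; the robot and the scene stay as the last step left them, time stands still between calls to the robot, and variables do not carry over. Pictures are saved under pics/ and viewed, about 8 in all and at most 12, crops included, and the job is handed in when it is done.

```bash
mkdir -p pics; cat > h.py <<'E'
import numpy as np, cv2
from bench import bot, eyes, job
def K(f):
    h,w=f["pixels"].shape[:2]; F=h/2/np.tan(np.radians(f["fovy"])/2); return F
def ray(f,u,v):
    F=K(f); d=np.array([(u-f["cx"])/F,(v-f["cy"])/F]); s=d.copy()
    for _ in range(20): s=d/(1+f["k1"]*(s@s))
    R=np.array(f["R"]);t=np.array(f["t"]); return -R.T@t, R.T@np.array([s[0],s[1],1])
def at(f,u,v,z):
    c,d=ray(f,u,v); return c+d*(z-c[2])/d[2]
def proj(f,X):
    p=np.array(f["R"])@np.array(X)+np.array(f["t"]); s=p[:2]/p[2]; s=s*(1+f["k1"]*(s@s)); return s*K(f)+[f["cx"],f["cy"]]
def save(f,n,box=None,k=1):
    im=f["pixels"][:,:,::-1]
    if box: l,t,r,b=box; im=im[t:b,l:r]
    cv2.imwrite("pics/"+n,cv2.resize(im,None,fx=k,fy=k,interpolation=cv2.INTER_CUBIC))
E
python3 - <<'E'
from h import *
for c in ["scene","top"]:
    f=eyes.grab_frame(c); save(f,c+"0.png")
    print(c,-np.array(f["R"]).T@f["t"],K(f))
    for q in ["sample_a","store","jar_mid","jar_big","brown_bottle","squeeze_bottle"]:
        for d in eyes.spot_in(c,q): 
            b=d["bbox"]; print(q,round(d["p"],2),np.round(b), at(f,(b[0]+b[2])/2,(b[1]+b[3])/2,.04).round(3))
print(bot.observe())
E
```

```text
scene [-0.10299177  0.76101779  1.35157791] 519.8541258939349
sample_a 0.86 [318. 156. 333. 183.] [ 0.569 -0.291  0.04 ]
sample_a 0.86 [288. 177. 300. 197.] [ 0.6   -0.159  0.04 ]
sample_a 0.67 [306. 200. 322. 225.] [ 0.481 -0.117  0.04 ]
sample_a 0.66 [229. 226. 245. 241.] [0.61  0.108 0.04 ]
sample_a 0.64 [218. 284. 236. 309.] [0.476 0.288 0.04 ]
sample_a 0.48 [260. 177. 275. 197.] [ 0.665 -0.1    0.04 ]
store 0.85 [213. 188. 293. 264.] [0.592 0.053 0.04 ]
jar_mid 0.89 [340. 159. 360. 184.] [ 0.5   -0.341  0.04 ]
jar_mid 0.55 [233. 226. 248. 239.] [0.604 0.096 0.04 ]
jar_big 0.68 [332. 174. 353. 202.] [ 0.475 -0.264  0.04 ]
brown_bottle 0.85 [190. 295. 211. 326.] [0.501 0.37  0.04 ]
squeeze_bottle 0.73 [284. 127. 305. 170.] [ 0.713 -0.3    0.04 ]
top [0.48343157 0.00466819 1.15815956] 403.5153045576147
sample_a 0.87 [376. 211. 401. 234.] [ 0.573 -0.292  0.04 ]
sample_a 0.8 [328. 202. 349. 222.] [ 0.601 -0.155  0.04 ]
sample_a 0.78 [312. 181. 330. 203.] [ 0.66  -0.107  0.04 ]
sample_a 0.75 [170. 252. 195. 266.] [0.476 0.278 0.04 ]
sample_a 0.7 [322. 247. 342. 263.] [ 0.484 -0.133  0
[... 561 characters left out ...]
1.35590742e-05,
        1.81980700e+00, -5.66871563e-02]), 'joint_vel': array([-0.00107516,  0.00032237, -0.00047217, -0.00039933,  0.00026872,
       -0.00102049]), 'effort': array([ 1.61855074e-03, -4.58313167e+01, -4.17990732e+01, -1.94899358e-04,
        5.05874596e-04,  3.16112619e-05]), 'eef_pos': array([ 0.19204734, -0.56845054,  0.24230956]), 'eef_rot': array([[ 3.20066489e-01, -9.47395083e-01, -8.76705337e-07],
       [-9.47395082e-01, -3.20066488e-01, -4.62455036e-05],
       [ 4.35321587e-05,  1.56322223e-05, -9.99999999e-01]]), 'wrist_force': array([-0.42927343,  1.3460905 ,  0.32356158]), 'ft_torque': array([ 0.03793202, -0.00859519, -0.00481728]), 'opening': 1.0027177363787014}
```

```bash
python3 - <<'E'
import cv2
a=cv2.imread("pics/scene0.png")[110:340,170:380];b=cv2.imread("pics/top0.png")[150:290,120:440]
cv2.imwrite("pics/s1.png",cv2.resize(a,None,fx=2.6,fy=2.6,interpolation=2)); cv2.imwrite("pics/t1.png",cv2.resize(b,None,fx=2.5,fy=2.5,interpolation=2))
E
```

```text
(no output)
```

View pics/s1.png

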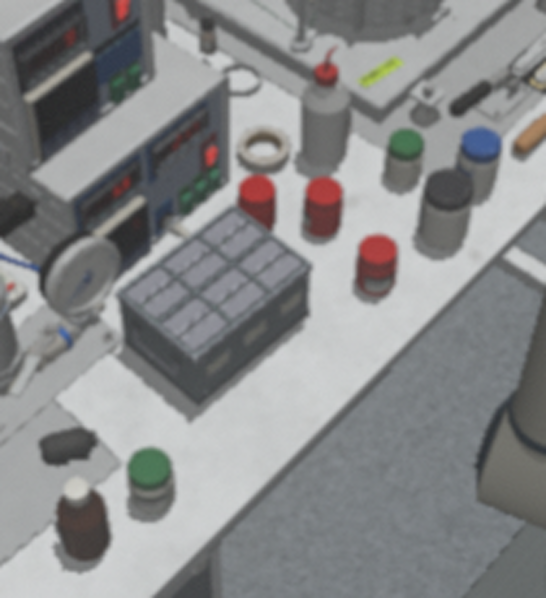

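View pics/t1.png

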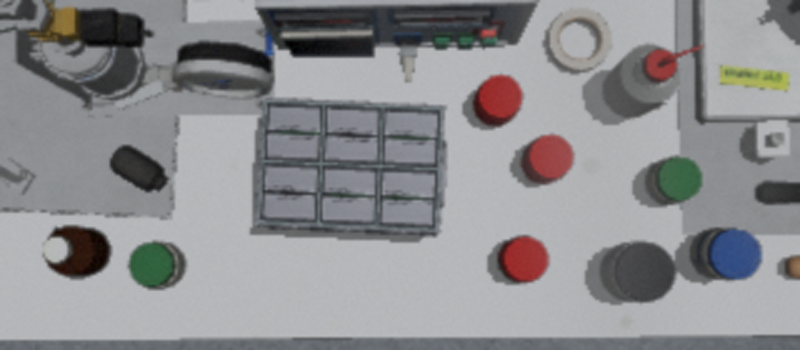

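The white jars with green lids, at top px (388,222) and (182,259), fit the samples. The red ones at (338,212), (321,192) and (332,255) are look-alikes. Blue is jar_mid and black is jar_big. I'll confirm this with an enlarged crop that includes the store rim.

```bash
python3 - <<'E'
import cv2,numpy as np
s=cv2.imread("pics/scene0.png");t=cv2.imread("pics/top0.png")
c=lambda im,x,y,w,h,W,H:cv2.resize(im[y:y+h,x:x+w],(W,H),interpolation=2)
A=np.hstack([c(s,308,145,34,44,200,260),c(s,210,276,34,44,200,260),c(s,298,192,34,44,200,260),c(s,280,170,26,34,200,260)])
B=c(t,216,184,90,63,800,560)[:335] if 0 else c(t,218,184,80,33*2-6,453,340)
B=np.hstack([B,c(t,370,205,40,40,340,340)])
B=np.hstack([B,np.zeros((340,800-B.shape[1],3),np.uint8)])
cv2.imwrite("pics/c1.png",np.vstack([A,B]))
E
```

```text
(no output)
```

View pics/c1.png

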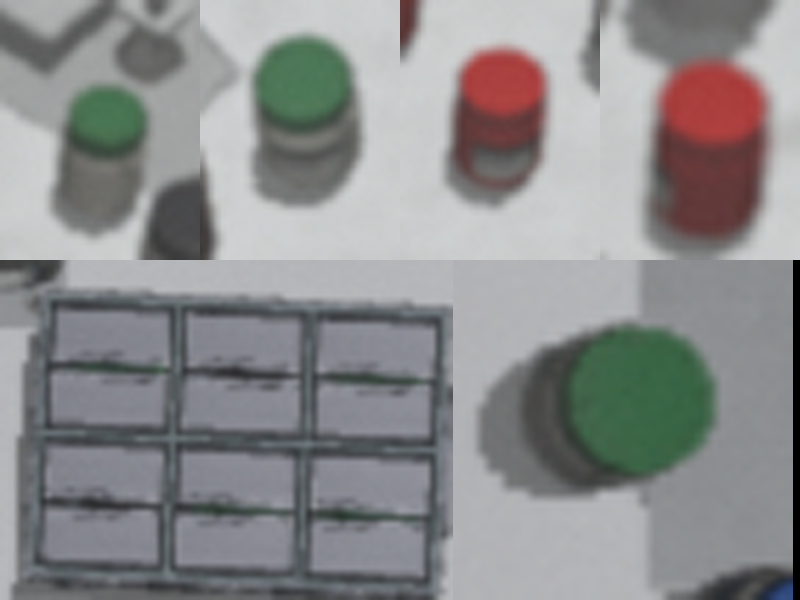

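The crop shows two white jars with green lids (the samples), and the other candidates are red-bodied. Green also shows through the leaf gaps of far left, far right, near mid and near right. That suggests near left and far mid are empty, which I'll check by touch.

```bash
python3 - <<'E'
from h import *
f=eyes.grab_frame("top"); im=f["pixels"]
P=lambda x,y:at(f,218+(x+.5)/5.6625-.5,184+(y-260+.5)/5.667-.5,.103)
pts={k:P(*v) for k,v in dict(TL=(43,290),TR=(450,308),BR=(438,588),BL=(28,578),c1=(175,437),c2=(306,447)).items()}
for k,v in pts.items(): print(k,v.round(4))
c=(pts['c1']+pts['c2'])/2; 
print("c",c,"corners c",np.mean([pts[k] for k in("TL","TR","BR","BL")],0))
yv=pts["TL"]+pts["BL"]-pts["TR"]-pts["BR"]; print("len y",np.linalg.norm(yv)/2,"yaw",np.arctan2(-yv[0],yv[1]))
xv=pts["TL"]+pts["TR"]-pts["BL"]-pts["BR"]; print("len x",np.linalg.norm(xv)/2,"yaw",np.arctan2(xv[1],xv[0]))
hsv=cv2.cvtColor(im,cv2.COLOR_RGB2HSV); m=cv2.inRange(hsv,(45,90,50),(85,255,255))
n,_,s,ce=cv2.connectedComponentsWithStats(m)
for i in range(1,n):
    if s[i][4]>60: print(s[i],ce[i],at(f,*ce[i],.064).round(4))
E
```

```text
TL [0.6599 0.1523 0.103 ]
TR [ 0.6497 -0.0379  0.103 ]
BR [ 0.5195 -0.0309  0.103 ]
BL [0.5254 0.1585 0.103 ]
c1 [0.5903 0.0905 0.103 ]
c2 [0.5852 0.0296 0.103 ]
c [0.58774903 0.06006791 0.103     ] corners c [0.58861653 0.06053461 0.103     ]
len y 0.1899822979719193 yaw -0.042387257496205186
len x 0.13254853778987527 yaw -0.04995549492980375
[197 102  12  15 115] [201.87826087 109.5826087 ] [0.892  0.2246 0.064 ]
[384 214  16  16 189] [391.93650794 221.27513228] [ 0.5736 -0.2955  0.064 ]
[172 248  17  17 221] [180.25339367 255.53846154] [0.4849 0.2788 0.064 ]
```

```bash
python3 -m jog '0 368 628 40 0 0 -21.6;0 368 628 40 0 0 -21.6;0 368 628 40 0 0 -21.6;0 368 628 40 0 0 -21.6;0 368 628 40 0 0 -21.6;0 368 628 40 0 0 -21.6;0 368 628 40 0 0 -21.6;0 368 628 40 0 0 -21.6;0 368 628 40 0 0 -21.6;0 368 628 40 0 0 -21.6' 40
python3 - <<'E'
from h import *
print(bot.observe()["eef_rot"].round(3), bot.observe()["eef_pos"])
f=eyes.grab_frame("wrist"); save(f,"w1.png"); print(-np.array(f["R"]).T@f["t"],f["R"])
s=lambda a,b,z:proj(f,[.588+a*.9988+b*.05,.0605-a*.05+b*.9988,z]).round()
print([s(a,b,.103) for a in(-.066,.066) for b in (-.095,.095)])
E
```

```text
time_s: 2.0
eef_pos: [0.5078, -0.0289, 0.277]
eef_rot: [[-0.051, -0.999, 0.001], [-0.999, 0.051, -0.0], [0.0, -0.001, -1.0]]
wrist_force: [0.4, -1.3, 1.0]
opening: -0.001
[[-0.051 -0.999  0.001]
 [-0.999  0.051 -0.   ]
 [ 0.    -0.001 -1.   ]] [ 0.50776779 -0.02891495  0.27701724]
[ 0.58401621 -0.03185704  0.40890848] [[-5.17544809e-02 -9.98659838e-01  4.79079995e-05]
 [-9.54789968e-01  4.94950339e-02  2.93131980e-01]
 [-2.92741507e-01  1.51251514e-02 -9.56071985e-01]]
[array([289., 180.]), array([ 73., 180.]), array([289.,  12.]), array([45., 14.])]
```

```bash
python3 -m jog '0 22 89 0 0 0 0;0 22 89 0 0 0 0;0 22 89 0 0 0 0;0 22 89 0 0 0 0;0 22 89 0 0 0 0;0 22 89 0 0 0 0;0 22 89 0 0 0 0;0 22 89 0 0 0 0;0 22 89 0 0 0 0;0 22 89 0 0 0 0'
python3 - <<'E'
from h import *
f=eyes.grab_frame("wrist"); 
s=lambda a,b,z:proj(f,[.588+a*.9988+b*.05,.0605-a*.05+b*.9988,z])
P=[s(a,b,.103) for a in(-.066,.066) for b in (-.095,.095)]+[s(-.032,.062,.103),s(.032,0,.103)]
print(np.round(P))
import pickle; pickle.dump(f,open("f.pkl","wb"))
g=f["pixels"].copy()
for p in P: cv2.drawMarker(g,tuple(int(x) for x in np.round(p)),(255,0,255),cv2.MARKER_CROSS,9,1)
cv2.imwrite("pics/w2.png",cv2.resize(g[:,:,::-1],(800,600),interpolation=2))
E
```

```text
time_s: 3.3
eef_pos: [0.5321, 0.0665, 0.2764]
eef_rot: [[-0.045, -0.999, 0.002], [-0.999, 0.045, 0.005], [-0.005, -0.002, -1.0]]
wrist_force: [0.4, -0.5, -0.6]
opening: -0.001
[[398. 202.]
 [184. 201.]
 [414.  40.]
 [172.  39.]
 [220. 163.]
 [292.  85.]]
```

View pics/w2.png

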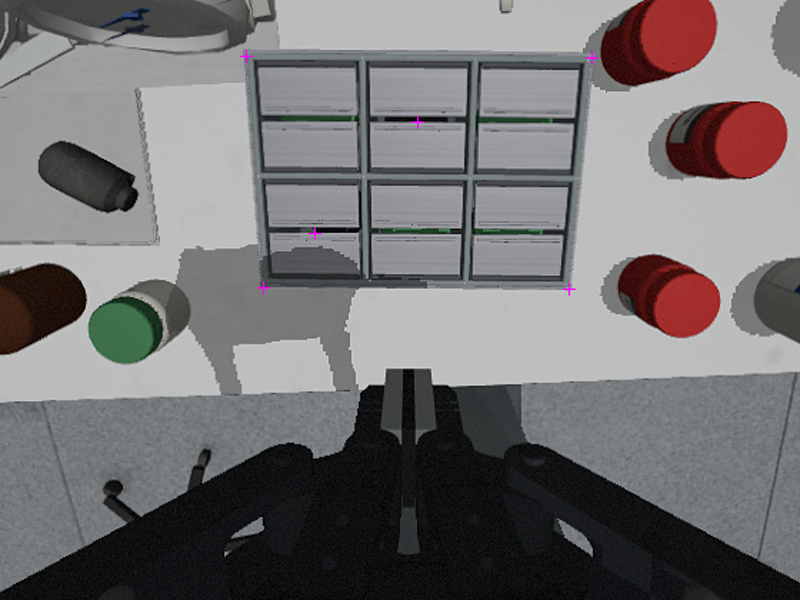

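Green shows in the gaps at 800-px positions (315,118), (515,120), (415,231) and (500,231). The gaps of far mid (418,118) and near left (313,231) are dark. The rim matches my model to about 2 mm, so I'm shifting x by +1.5 mm. Next I'll feel near left, then far mid.

```bash
python3 -m jog '0 28 58 -60 0 0 0;0 28 58 -120 0 0 0;0 28 58 -140 0 0 0;0 28 58 -150 0 0 0;0 28 58 -165 0 0 0;0 28 58 -180 0 0 0;0 28 58 -190 0 0 0;0 28 58 -198 0 0 0;0 28 58 -198 0 0 0;0 28 58 -198 0 0 0'
```

```text
time_s: 4.6
eef_pos: [0.56, 0.1245, 0.0782]
eef_rot: [[-0.045, -0.999, 0.001], [-0.999, 0.045, 0.004], [-0.005, -0.001, -1.0]]
wrist_force: [-0.4, 0.2, -1.3]
opening: 0.002
```

```bash
python3 -m jog '0 0 0 -8 0 0 0;0 0 0 -16 0 0 0;0 0 0 -16 0 0 0;0 0 0 -16 0 0 0;0 0 0 -16 0 0 0;0 0 0 -16 0 0 0;0 0 0 -16 0 0 0;0 0 0 -16 0 0 0;0 0 0 -16 0 0 0;0 0 0 -16 0 0 0'
python3 -m jog '0 0 0 50 0 0 0;0 0 0 70 0 0 0;0 61 -65 70 0 0 0;0 61 -65 70 0 0 0;0 61 -65 70 0 0 0;0 61 -65 40 0 0 0;0 61 -65 20 0 0 0;0 61 -65 0 0 0 0;0 61 -65 0 0 0 0;0 61 -65 0 0 0 0'
```

```text
time_s: 5.85
eef_pos: [0.5645, 0.1253, 0.0688]
eef_rot: [[-0.045, -0.999, 0.015], [-0.999, 0.045, 0.007], [-0.008, -0.015, -1.0]]
wrist_force: [3.7, -0.2, 18.4]
opening: -0.0
time_s: 7.1
eef_pos: [0.626, 0.0608, 0.0692]
eef_rot: [[-0.045, -0.999, 0.017], [-0.999, 0.045, 0.008], [-0.009, -0.017, -1.0]]
wrist_force: [2.2, 0.6, 3.4]
opening: -0.002
```

```bash
python3 -m jog '0 0 0 50 0 0 0;0 -4 0 70 -0.4 1 0;0 -68 3 70 -0.4 1 0;0 -68 3 70 -0.4 1 0;0 -68 3 70 -0.4 1 0;0 -68 3 40 -0.4 1 0;0 -68 3 20 -0.4 1 0;0 -68 3 10 -0.4 1 0;0 -68 3 8 -0.4 1 0;0 -68 3 8 -0.4 1 0'
```

```text
time_s: 8.35
eef_pos: [0.5582, 0.0637, 0.0814]
eef_rot: [[-0.045, -0.999, 0.0], [-0.999, 0.045, 0.001], [-0.001, -0.0, -1.0]]
wrist_force: [-12.2, -1.0, 19.0]
opening: -0.001
```

Near mid stops at TCP 0.081, which is a lid. The other two cells went past that freely, so near left and far mid are confirmed empty. Now the right jar.

```bash
python3 -m jog '0 0 0 50 0 0 0;40 0 0 100 0 0 0;100 12 -60 130 0 0 0;100 12 -357 130 0 0 0;100 12 -357 130 0 0 0;100 12 -357 130 0 0 0;100 12 -357 130 0 0 0;100 12 -357 130 0 0 0;100 12 -357 130 0 0 0;100 12 -357 130 0 0 0'
cat > lid.py <<'E'
from h import *
f=eyes.grab_frame("wrist"); hsv=cv2.cvtColor(f["pixels"],cv2.COLOR_RGB2HSV); m=cv2.inRange(hsv,(45,90,95),(85,255,255))
n,_,s,ce=cv2.connectedComponentsWithStats(m)
for i in range(1,n):
    if s[i][4]>150: print(s[i],ce[i],at(f,*ce[i],.067).round(4), "dia",np.round(np.linalg.norm(at(f,s[i][0],ce[i][1],.067)-at(f,s[i][0]+s[i][2],ce[i][1],.067)),4))
o=bot.observe(); print(o["eef_pos"].round(4),o["eef_rot"].round(3),o["opening"])
save(f,"lid%d.png"%int(o["time_s"]*100))
E
python3 lid.py; ls pics
```

```text
time_s: 9.6
eef_pos: [0.5704, -0.2932, 0.211]
eef_rot: [[-0.045, -0.999, -0.0], [-0.999, 0.045, 0.001], [-0.001, 0.0, -1.0]]
wrist_force: [0.5, 0.3, -0.0]
opening: 1.004
[ 261  163   58   39 1682] [290.32580262 183.1058264 ] [ 0.5836 -0.2964  0.067 ] dia 0.0458
[ 0.5706 -0.2925  0.2113] [[-0.044 -0.999  0.   ]
 [-0.999  0.044  0.001]
 [-0.001 -0.    -1.   ]] 0.9962351236734707
c1.png
lid965.png
s1.png
scene0.png
t1.png
top0.png
w1.png
w2.png
```

View pics/lid965.png

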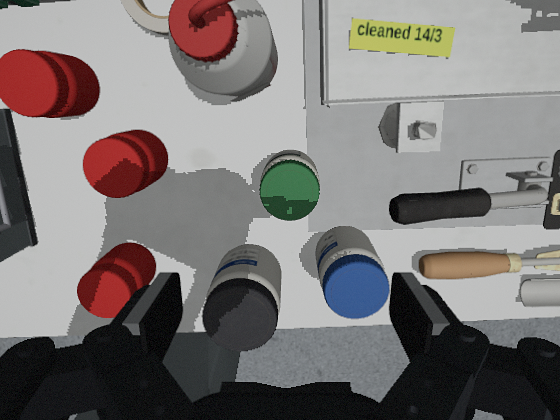

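The green lid spans columns 261–319 and rows 162–220, with its lower part shaded, so its centre is about (290,191). It stands clear of the black and blue jars.

```bash
sed -i 's/(45,90,95)/(45,90,30)/' lid.py; python3 lid.py | head -3
```

```text
[ 261  160   60   60 2788] [290.04985653 189.90208034] [ 0.5782 -0.2953  0.067 ] dia 0.0477
[ 0.5706 -0.2921  0.2116] [[-0.043 -0.999  0.   ]
 [-0.999  0.043  0.001]
```

```bash
python3 -m jog '100 6 -3 -60 0 0 0;100 6 -3 -110 0 0 0;100 6 -3 -130 0 0 0;100 6 -3 -144 0 0 0;100 6 -3 -144 0 0 0;100 6 -3 -144 0 0 0;50 6 -3 -144 0 0 0;40 6 -3 -144 0 0 0;40 6 -3 -144 0 0 0;40 6 -3 -144 0 0 0' 40
```

```text
time_s: 10.95
eef_pos: [0.5772, -0.2954, 0.0688]
eef_rot: [[-0.043, -0.999, 0.002], [-0.999, 0.043, -0.0], [-0.0, -0.002, -1.0]]
wrist_force: [1.1, -0.4, 5.1]
opening: 0.525
```

```bash
python3 -m jog '40 0 0 0 0 0 0;40 0 0 0 0 0 0;40 0 0 60 0 0 0;40 0 0 120 0 0 0;40 44 60 160 0 0 0;40 44 354 160 0 0 0;40 44 354 160 0 0 0;40 44 354 160 0 0 0;40 44 354 160 0 0 0;40 44 354 160 0 0 0' 40
python3 - <<'E'
from h import *
import time
o=bot.observe(); print(o["eef_pos"].round(4),o["opening"],o["wrist_force"])
f=eyes.grab_frame("wrist"); save(f,"held.png")
E
```

```text
time_s: 12.2
eef_pos: [0.6206, 0.0606, 0.2275]
eef_rot: [[-0.043, -0.999, 0.0], [-0.999, 0.043, -0.0], [0.0, -0.0, -1.0]]
wrist_force: [0.8, 1.1, -1.3]
opening: 0.524
[0.6206 0.0606 0.2275] 0.5238396819667129 [ 0.83971408  1.06571269 -1.33151333]
```

View pics/held.png

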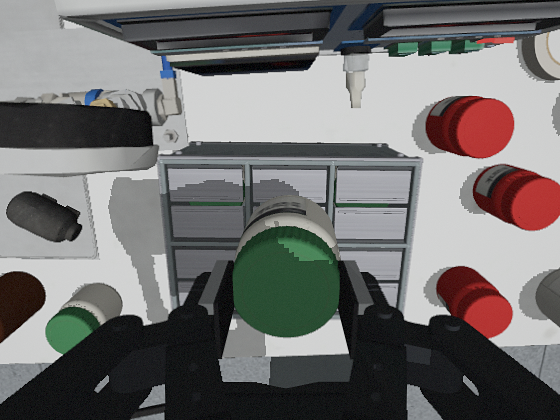

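```bash
python3 - <<'E'
from h import *
f=eyes.grab_frame("wrist"); im=f["pixels"]; hsv=cv2.cvtColor(im,cv2.COLOR_RGB2HSV); m=cv2.inRange(hsv,(45,90,20),(85,255,255))
n,_,s,ce=cv2.connectedComponentsWithStats(m); i=1+np.argmax(s[1:,4]); print(s[i],ce[i],at(f,*ce[i],.2257).round(4))
print("ell",[at(f,s[i][0]+a*s[i][2],s[i][1]+b*s[i][3],.2257).round(4) for a,b in((0,.5),(1,.5),(.5,0),(.5,1))])
for n_,u,v in (("FL",160,156),("FR",420,157),("left div",248,244),("right div",331,244)): print(n_,at(f,u,v,.103).round(4))
g=im.copy()
T=lambda a,b:(.5895+a*.9988+b*.05,.0605-a*.05+b*.9988,.103)
for a in(-.066,-.062,-.002,.002,.062,.066):
  for b in(-.095,-.091,-.033,-.029,.029,.033,.091,.095):
    p=proj(f,T(a,b)); q=tuple(int(x*4) for x in p); 
    cv2.circle(g,tuple(int(round(x)) for x in p),0,(255,0,255),-1)
cv2.imwrite("pics/ov.png",cv2.resize(g[130:330,140:440,::-1],None,fx=2.66,fy=2.66,interpolation=cv2.INTER_NEAREST))
E
```

```text
[ 232  226  108  111 9656] [285.82611848 281.83336785] [0.6239 0.0692 0.2257]
ell [array([0.6248, 0.0917, 0.2257]), array([0.6233, 0.0465, 0.2257]), array([0.6487, 0.0682, 0.2257]), array([0.5967, 0.0701, 0.2257])]
FL [0.6614 0.1593 0.103 ]
FR [ 0.6539 -0.028   0.103 ]
left div [0.5909 0.1003 0.103 ]
right div [0.5887 0.036  0.103 ]
```

View pics/ov.png

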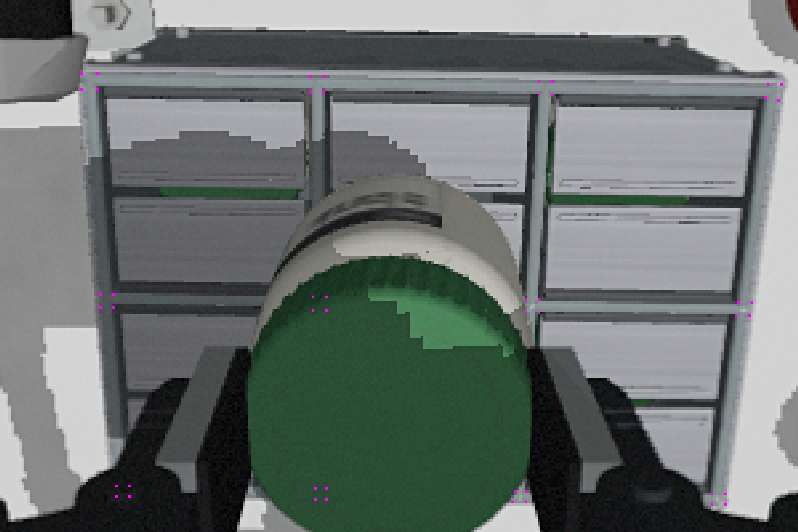

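```bash
python3 - <<'E'
from h import *
o=bot.observe(); print(o["eef_pos"].round(4),o["eef_rot"].round(4).tolist())
f=eyes.grab_frame("wrist"); R=np.array(f["R"]); c=-R.T@f["t"]; print(c, (o["eef_rot"].T@(c-o["eef_pos"])).round(4))
im=f["pixels"]; hsv=cv2.cvtColor(im,cv2.COLOR_RGB2HSV); m=cv2.inRange(hsv,(45,90,20),(85,255,255))
n,_,s,ce=cv2.connectedComponentsWithStats(m); i=1+np.argmax(s[1:,4]); z=o["eef_pos"][2]-.0015;print(s[i],ce[i],z,at(f,*ce[i],z).round(4))
# body outline lower: store left/right
E
```

```text
[0.6205 0.0648 0.2276] [[-0.0359, -0.9994, 0.0003], [-0.9994, 0.0359, 0.0023], [-0.0023, -0.0002, -1.0]]
[0.69688713 0.06260375 0.35946703] [-0.0009 -0.0764 -0.1318]
[ 232  226  108  111 9654] [285.87725295 281.80950901] 0.22614921602851484 [0.6244 0.0655 0.2261]
```

```bash
python3 -m jog '40 0 -7 0 0 0 0;40 0 -7 0 0 0 0;40 0 -7 -20 0 0 0;40 0 -7 -40 0 0 0;40 0 -7 -55 0 0 0;40 0 -7 -65 0 0 0;40 0 -7 -75 0 0 0;40 0 -7 -85 0 0 0;40 0 -7 -90 0 0 0;40 0 -7 -90 0 0 0'
```

```text
time_s: 13.6
eef_pos: [0.6288, 0.0625, 0.1571]
eef_rot: [[-0.032, -0.999, 0.036], [-0.999, 0.032, 0.014], [-0.015, -0.035, -0.999]]
wrist_force: [2.7, 23.7, 51.3]
opening: 0.52
```

```bash
python3 -m jog '40 0 0 20 0 0 0;40 -8 0 60 -0.8 2.1 0;40 -8 0 60 -0.8 2.1 0;40 -8 0 60 -0.8 2.1 0;40 -8 0 60 -0.8 2.1 0;40 -8 0 60 -0.8 2.1 0;40 -8 0 60 -0.8 2.1 0;40 -8 0 60 -0.8 2.1 0;40 -8 0 60 -0.8 2.1 0;40 -8 0 60 -0.8 2.1 0'
python3 - <<'E'
from h import *
o=bot.observe(); print(o["eef_pos"].round(4),o["eef_rot"].round(4).tolist())
f=eyes.grab_frame("wrist"); g=f["pixels"].copy(); x,y,z=o["eef_pos"]
def circ(zc,r,c,dx=0):
    P=np.array([proj(f,[x+dx+r*np.cos(a),y+r*np.sin(a),zc]) for a in np.linspace(0,6.28,60)]).astype(np.int32); cv2.polylines(g,[P],True,c,1)
circ(z-.0018,.024,(255,0,255)); circ(z-.0128,.026,(255,255,0)); circ(z-.0688,.026,(0,0,255))
T=lambda a,b:(.5895+a*.9988+b*.05,.0605-a*.05+b*.9988,.103)
for a in(-.066,-.062,-.002,.002,.062,.066):
  for b in(-.095,-.091,-.033,-.029,.029,.033,.091,.095):
    p=proj(f,T(a,b)); cv2.circle(g,tuple(int(round(q)) for q in p),0,(255,0,255),-1)
cv2.imwrite("pics/ov2.png",cv2.resize(g[130:350,140:440,::-1],None,fx=2.66,fy=2.66,interpolation=cv2.INTER_NEAREST))
E
```

```text
time_s: 14.85
eef_pos: [0.6208, 0.0625, 0.2172]
eef_rot: [[-0.032, -0.999, -0.001], [-0.999, 0.032, -0.0], [0.0, 0.001, -1.0]]
wrist_force: [-0.3, 0.3, -0.2]
opening: 0.522
[0.6208 0.0625 0.2172] [[-0.0319, -0.9995, -0.0008], [-0.9995, 0.0319, -0.0002], [0.0002, 0.0008, -1.0]]
```

View pics/ov2.png

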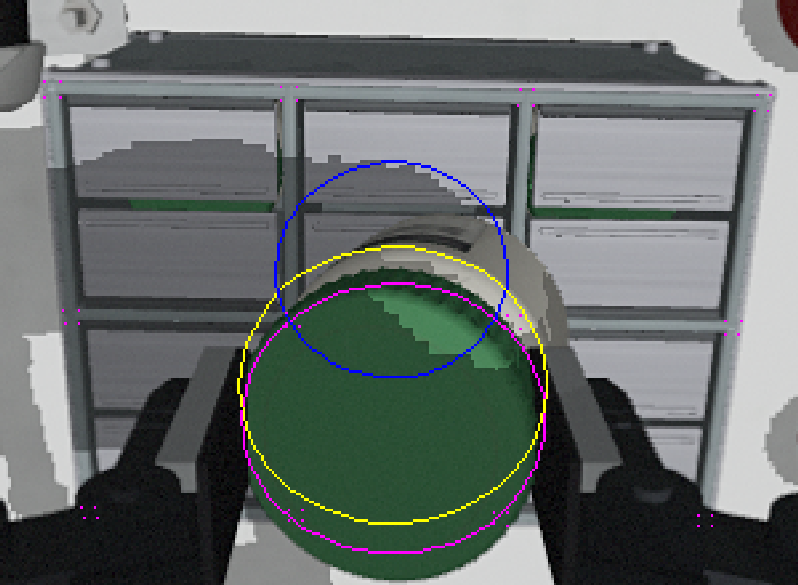

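The jar has tilted in the grip. By linkage geometry the tips overlapped only about 5 mm of the lid, so I'll set it down on free bench in front of the store, then regrip lower and firmer.

```bash
python3 -m jog '40 -40 -10 0 0 0 0;40 -80 -20 0 0 0 0;40 -120 -30 0 0 0 0;40 -160 -30 0 0 0 0;40 -160 -30 -40 0 0 0;40 -160 -30 -80 0 0 0;40 -160 -30 -110 0 0 0;40 -160 -30 -130 0 0 0;40 -160 -30 -138 0 0 0;40 -160 -30 -138 0 0 0'
python3 -m jog '40 0 0 -4 0 0 0;40 0 0 -8 0 0 0;40 0 0 -8 0 0 0;60 0 0 -8 0 0 0;80 0 0 -8 0 0 0;100 0 0 -8 0 0 0;100 0 0 0 0 0 0;100 0 0 60 0 0 0;100 0 0 120 0 0 0;100 0 0 120 0 0 0'
python3 lid.py
```

```text
time_s: 16.15
eef_pos: [0.461, 0.0325, 0.0796]
eef_rot: [[-0.032, -0.999, -0.001], [-0.999, 0.032, -0.0], [0.0, 0.001, -1.0]]
wrist_force: [-0.1, -0.1, -0.8]
opening: 0.526
time_s: 17.4
eef_pos: [0.4633, 0.0325, 0.2066]
eef_rot: [[-0.032, -0.999, 0.011], [-0.999, 0.032, -0.0], [-0.0, -0.011, -1.0]]
wrist_force: [0.6, 0.4, 0.0]
opening: 1.003
[207  71  68   6 288] [240.39236111  73.67361111] [0.5603 0.0627 0.067 ] dia 0.0488
[295  73  67   6 285] [327.8877193   75.63157895] [0.5569 0.     0.067 ] dia 0.0481
[  0 157  19  52 689] [  7.1161103  183.38171263] [0.4864 0.2525 0.067 ] dia 0.0154
[ 274  179   60   60 2800] [303.75928571 208.89892857] [0.4578 0.0192 0.067 ] dia 0.0477
[0.4623 0.0325 0.2031] [[-0.032 -0.999  0.006]
 [-0.999  0.032 -0.   ]
 [ 0.    -0.006 -1.   ]] 1.0000343485047163
```

```bash
sed 's/grab_frame("wrist")/grab_frame("top")/;s/>150/>100/;s/lid%d/top%d/' lid.py > lidt.py; python3 lidt.py; python3 lid.py | tail -5
```

```text
[197 102  12  15 120] [201.99166667 109.85      ] [0.8901 0.2236 0.067 ] dia 0.0337
[172 248  17  17 221] [180.239819   255.57466063] [0.4848 0.2781 0.067 ] dia 0.0461
[0.4614 0.0325 0.2006] [[-0.032 -0.999  0.002]
 [-0.999  0.032 -0.   ]
 [ 0.    -0.002 -1.   ]] 1.0003985149840615
[  0 159  12  45 394] [  4.48730964 181.98984772] [0.4856 0.2492 0.067 ] dia 0.0095
[ 274  177   61   61 2931] [304.06345957 207.15319004] [0.4578 0.0192 0.067 ] dia 0.0473
[0.4608 0.0325 0.1991] [[-0.032 -0.999 -0.001]
 [-0.999  0.032 -0.   ]
 [ 0.     0.001 -1.   ]] 0.9981947011301773
```

```bash
python3 -m jog '100 -3 -13 -50 0 0 -1;100 -3 -13 -100 0 0 -1;100 -3 -13 -120 0 0 -1;100 -3 -13 -130 0 0 -1;100 -3 -13 -135 0 0 -1;100 -3 -13 -135 0 0 -1;50 -3 -13 -135 0 0 -1;35 -3 -13 -135 0 0 -1;35 -3 -13 -135 0 0 -1;35 -3 -13 -135 0 0 -1' 80
python3 -m jog '35 0 0 0 0 0 0;35 0 0 0 0 0 0;35 0 0 20 0 0 0;35 0 0 50 0 0 0;35 0 0 80 0 0 0;35 0 0 120 0 0 0;35 0 0 160 0 0 0;35 0 0 160 0 0 0;35 0 0 160 0 0 0;35 0 0 160 0 0 0'
cat > ov.py <<'E'
from h import *
import sys
o=bot.observe(); print(o["eef_pos"].round(4),o["eef_rot"].round(4).tolist(),o["opening"],o["wrist_force"].round(1))
f=eyes.grab_frame("wrist"); g=f["pixels"].copy(); x,y,z=o["eef_pos"]; b=float(sys.argv[2])
def circ(zc,r,c):
    P=np.array([proj(f,[x+r*np.cos(a),y+r*np.sin(a),zc]) for a in np.linspace(0,6.28,60)]).astype(np.int32); cv2.polylines(g,[P],True,c,1)
circ(z-b+.067,.024,(255,0,255)); circ(z-b+.056,.026,(255,255,0)); circ(z-b,.026,(0,0,255))
cv2.imwrite("pics/"+sys.argv[1],cv2.resize(g[100:400,140:440,::-1],None,fx=2,fy=2,interpolation=cv2.INTER_NEAREST))
E
python3 ov.py ov3.png .064
```

```text
time_s: 18.8
eef_pos: [0.4587, 0.0193, 0.0656]
eef_rot: [[-0.049, -0.999, 0.002], [-0.999, 0.049, -0.0], [0.0, -0.002, -1.0]]
wrist_force: [-0.4, -0.8, 5.2]
opening: 0.51
time_s: 20.05
eef_pos: [0.4581, 0.0193, 0.2235]
eef_rot: [[-0.049, -0.999, -0.002], [-0.999, 0.049, -0.0], [0.0, 0.002, -1.0]]
wrist_force: [0.2, -0.1, -1.9]
opening: 0.508
[0.4581 0.0193 0.2235] [[-0.0494, -0.9988, -0.0019], [-0.9988, 0.0494, -0.0004], [0.0005, 0.0019, -1.0]] 0.5084881431480269 [ 0.2 -0.1 -1.9]
```

View pics/ov3.png

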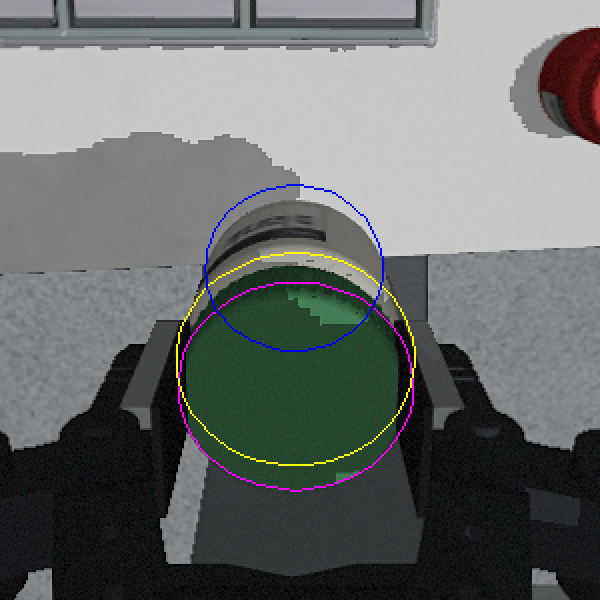

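Now the jar is gripped essentially upright (bottom within about 2–4 mm of the prediction). I'm moving it over far mid gently.

```bash
python3 -m jog '35 10 2 0 0 0 0;35 35 8 0 0 0 0;35 65 15 0 0 0 0;35 95 23 0 0 0 0;35 125 30 0 0 0 0;35 150 36 0 0 0 0;35 164 39 0 0 0 0;35 164 39 -10 0 0 0;35 164 39 -20 0 0 0;35 164 39 -20 0 0 0'
python3 ov.py ov4.png .0656
```

```text
time_s: 21.35
eef_pos: [0.6211, 0.0583, 0.2017]
eef_rot: [[-0.049, -0.999, -0.005], [-0.999, 0.049, -0.001], [0.001, 0.005, -1.0]]
wrist_force: [0.1, -0.4, -0.8]
opening: 0.51
[0.6211 0.0583 0.2017] [[-0.0494, -0.9988, -0.0048], [-0.9988, 0.0494, -0.0005], [0.0008, 0.0047, -1.0]] 0.5097488609066455 [ 0.1 -0.4 -0.8]
```

View pics/ov4.png

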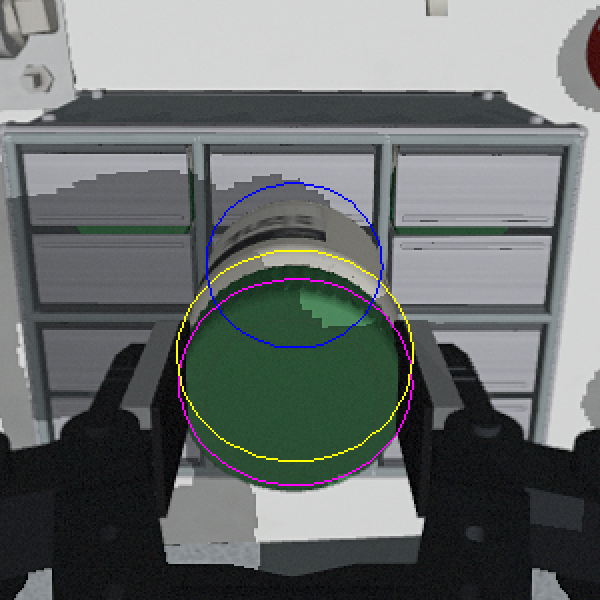

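```bash
python3 -m jog '35 2 0 0 0 -1.5 0;35 2 0 -10 0 -1.5 0;35 2 0 -20 0 -1.5 0;35 2 0 -28 0 -1.5 0;35 2 0 -34 0 -1.5 0;35 2 0 -40 0 -1.5 0;35 2 0 -44 0 -1.5 0;35 2 0 -46 0 -1.5 0;35 2 0 -46 0 -1.5 0;35 2 0 -46 0 -1.5 0'
```

```text
time_s: 22.65
eef_pos: [0.6235, 0.0583, 0.157]
eef_rot: [[-0.049, -0.999, 0.023], [-0.999, 0.049, -0.0], [-0.001, -0.023, -1.0]]
wrist_force: [-1.2, -0.1, 2.3]
opening: 0.51
```

```bash
python3 -m jog '35 0 0 -6 0 0 0;35 0 0 -12 0 0 0;35 0 0 -18 0 0.4 0;35 0 0 -24 0 0.8 0;35 0 0 -30 0 1.2 0;35 0 0 -35 0 1.3 0;35 0 0 -38 0 1.3 0;35 0 0 -40 0 1.3 0;35 0 0 -40 0 1.3 0;35 0 0 -40 0 1.3 0'
```

```text
time_s: 23.9
eef_pos: [0.6234, 0.0583, 0.1169]
eef_rot: [[-0.049, -0.999, 0.0], [-0.999, 0.049, -0.0], [0.0, -0.0, -1.0]]
wrist_force: [-0.2, -0.1, -1.6]
opening: 0.509
```

```bash
python3 -m jog '60 0 0 0 0 0 0;80 0 0 0 0 0 0;85 0 0 0 0 0 0;85 0 0 30 0 0 0;50 -1.5 0 60 0 0 0;0 -1.5 0 60 0 0 0;0 -1.5 0 60 0 0 0;0 -1.5 0 60 0 0 0;0 -1.5 0 40 0 0 0;0 -1.5 0 20 0 0 0' 40
python3 -m jog '0 0 0 -10 0 0 0;0 0 0 -20 0 0 0;0 0 0 -30 0 0 0;0 0 0 -40 0 0 0;0 0 0 -47 0 0 0;0 0 0 -52 0 0 0;0 0 0 -55 0 0 0;0 0 0 -56 0 0 0;0 0 0 -56 0 0 0;0 0 0 -56 0 0 0'
```

```text
time_s: 25.15
eef_pos: [0.6213, 0.0582, 0.1342]
eef_rot: [[-0.049, -0.999, -0.002], [-0.999, 0.049, -0.001], [0.001, 0.002, -1.0]]
wrist_force: [-0.1, -0.3, -0.9]
opening: -0.001
time_s: 26.4
eef_pos: [0.622, 0.0582, 0.0813]
eef_rot: [[-0.049, -0.999, 0.002], [-0.999, 0.049, -0.0], [0.0, -0.002, -1.0]]
wrist_force: [-3.4, -0.9, 11.5]
opening: 0.001
```

The jar bottoms out at TCP 0.0813, the same as a stored jar (0.0814). Now the left jar.

```bash
python3 -m jog '0 0 0 40 0 0 0;0 0 0 80 0 0 0;0 -30 40 120 0 0 0;70 -60 100 120 0 0 0;70 -100 160 120 0 0 0;70 -138 220 120 0 0 0;70 -138 220 120 0 0 0;70 -138 220 120 0 0 0;70 -138 220 120 0 0 0;70 -138 220 120 0 0 0'
python3 lid.py; python3 lid.py
```

```text
time_s: 27.65
eef_pos: [0.4848, 0.2772, 0.2011]
eef_rot: [[-0.051, -0.999, 0.002], [-0.999, 0.051, -0.001], [0.001, -0.002, -1.0]]
wrist_force: [-0.5, 0.5, 1.1]
opening: 0.7
[ 254  167   61   62 2928] [283.75990437 197.92554645] [0.489  0.2792 0.067 ] dia 0.047
[0.4848 0.2772 0.2011] [[-0.051 -0.999  0.001]
 [-0.999  0.051 -0.001]
 [ 0.001 -0.001 -1.   ]] 0.6991546553522823
[ 254  167   61   62 2943] [283.78695209 197.90383962] [0.489  0.2792 0.067 ] dia 0.047
[0.4847 0.2773 0.2012] [[-0.051 -0.999  0.001]
 [-0.999  0.051 -0.001]
 [ 0.001 -0.001 -1.   ]] 0.6986692802081171
```

```bash
python3 -m jog '70 3 2 -50 0 0 0;70 3 2 -100 0 0 0;70 3 2 -122 0 0 0;70 3 2 -132 0 0 0;70 3 2 -136 0 0 0;70 3 2 -136 0 0 0;50 3 2 -136 0 0 0;35 3 2 -136 0 0 0;35 3 2 -136 0 0 0;35 3 2 -136 0 0 0' 80
python3 -m jog '35 0 0 0 0 0 0;35 0 0 0 0 0 0;35 0 0 20 0 0 0;35 0 0 50 0 0 0;35 0 0 80 0 0 0;35 0 0 110 0 0 0;35 0 0 136 0 0 0;35 0 0 136 0 0 0;35 0 0 136 0 0 0;35 0 0 136 0 0 0'
```

```text
time_s: 29.0
eef_pos: [0.4888, 0.2797, 0.0675]
eef_rot: [[-0.051, -0.999, 0.005], [-0.999, 0.051, 0.001], [-0.001, -0.005, -1.0]]
wrist_force: [0.4, -1.2, 5.8]
opening: 0.504
time_s: 30.25
eef_pos: [0.4883, 0.2794, 0.2018]
eef_rot: [[-0.051, -0.999, 0.003], [-0.999, 0.051, -0.001], [0.0, -0.003, -1.0]]
wrist_force: [0.2, -0.4, -1.2]
opening: 0.502
```

```bash
python3 -m jog '35 5 -10 0 0 0 0;35 17 -36 0 0 0 0;35 30 -65 0 0 0 0;35 44 -95 0 0 0 0;35 58 -124 0 0 0 0;35 68 -146 0 0 0 0;35 73 -156 0 0 0 0;35 73 -156 0 0 0 0;35 73 -156 0 0 0 0;35 73 -156 0 0 0 0'
python3 ov.py ov5.png .0675
```

```text
time_s: 31.5
eef_pos: [0.561, 0.1242, 0.2018]
eef_rot: [[-0.05, -0.999, 0.002], [-0.999, 0.05, -0.0], [0.0, -0.003, -1.0]]
wrist_force: [-0.2, 0.3, -1.3]
opening: 0.504
[0.561  0.1242 0.2018] [[-0.05, -0.9987, 0.0025], [-0.9988, 0.05, -0.0003], [0.0002, -0.0025, -1.0]] 0.5037227699880755 [-0.2  0.3 -1.3]
```

View pics/ov5.png

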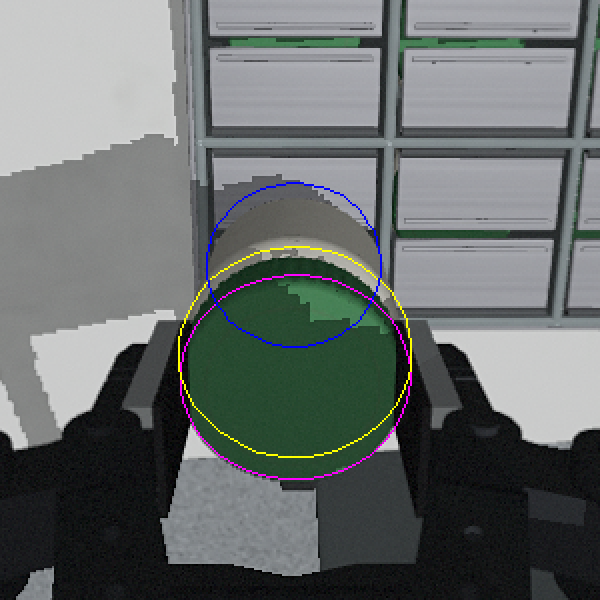

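The second jar hangs centred over near left, and far mid's gap now shows green. Inserting.

```bash
python3 -m jog '35 1 0 0 0 -0.8 0;35 1 0 -10 0 -0.8 0;35 1 0 -18 0 -0.8 0;35 1 0 -25 0 -0.8 0;35 1 0 -31 0 -0.8 0;35 1 0 -37 0 -0.8 0;35 1 0 -41 0 -0.8 0;35 1 0 -43 0 -0.8 0;35 1 0 -43 0 -0.8 0;35 1 0 -43 0 -0.8 0'
```

```text
time_s: 32.8
eef_pos: [0.5621, 0.1242, 0.1589]
eef_rot: [[-0.05, -0.999, 0.017], [-0.999, 0.05, -0.0], [-0.001, -0.017, -1.0]]
wrist_force: [-0.8, -0.4, 2.1]
opening: 0.505
```

```bash
python3 -m jog '35 0 0 -6 0 0 0;35 0 0 -12 0 0 0;35 0 0 -18 0 0.4 0;35 0 0 -24 0 0.8 0;35 0 0 -30 0 1 0;35 0 0 -35 0 1 0;35 0 0 -39 0 1 0;35 0 0 -42 0 1 0;35 0 0 -42 0 1 0;35 0 0 -42 0 1 0'
```

```text
time_s: 34.05
eef_pos: [0.562, 0.1242, 0.1168]
eef_rot: [[-0.05, -0.999, -0.001], [-0.999, 0.05, -0.0], [0.0, 0.001, -1.0]]
wrist_force: [0.5, 0.6, -1.1]
opening: 0.505
```

```bash
python3 -m jog '60 0 0 0 0 0 0;80 0 0 0 0 0 0;85 0 0 0 0 0 0;85 0 0 30 0 0 0;50 -1 0 60 0 0 0;0 -1 0 60 0 0 0;0 -1 0 60 0 0 0;0 -1 0 60 0 0 0;0 -1 0 40 0 0 0;0 -1 0 20 0 0 0' 40
python3 -m jog '0 0 0 -10 0 0 0;0 0 0 -20 0 0 0;0 0 0 -30 0 0 0;0 0 0 -40 0 0 0;0 0 0 -47 0 0 0;0 0 0 -52 0 0 0;0 0 0 -55 0 0 0;0 0 0 -56 0 0 0;0 0 0 -56 0 0 0;0 0 0 -56 0 0 0'
```

```text
time_s: 35.3
eef_pos: [0.5605, 0.1241, 0.1342]
eef_rot: [[-0.05, -0.999, -0.003], [-0.999, 0.05, -0.001], [0.001, 0.003, -1.0]]
wrist_force: [0.1, -0.2, -0.7]
opening: -0.0
time_s: 36.55
eef_pos: [0.561, 0.1243, 0.0813]
eef_rot: [[-0.05, -0.999, -0.0], [-0.999, 0.05, -0.0], [0.0, 0.0, -1.0]]
wrist_force: [-5.4, -0.9, 12.4]
opening: 0.002
```

```bash
python3 -m jog '0 0 0 40 0 0 0;0 0 0 80 0 0 0;0 -30 -40 170 0 0 0;0 -30 -64 200 0 0 0;0 -30 -64 200 0 0 0;0 -30 -64 200 0 0 0;0 -30 -64 200 0 0 0;0 -30 -64 200 0 0 0;0 -30 -64 200 0 0 0;0 -30 -64 200 0 0 0'
python3 -c "
from h import *
f=eyes.grab_frame('wrist'); cv2.imwrite('pics/fin.png',cv2.resize(f['pixels'][:320,:,::-1],(800,457)))
f=eyes.grab_frame('top'); save(f,'fint.png')"
```

```text
time_s: 37.8
eef_pos: [0.531, 0.0605, 0.2807]
eef_rot: [[-0.05, -0.999, -0.001], [-0.999, 0.05, -0.0], [0.0, 0.001, -1.0]]
wrist_force: [0.3, 0.2, 0.9]
opening: -0.0
```

View pics/fin.png

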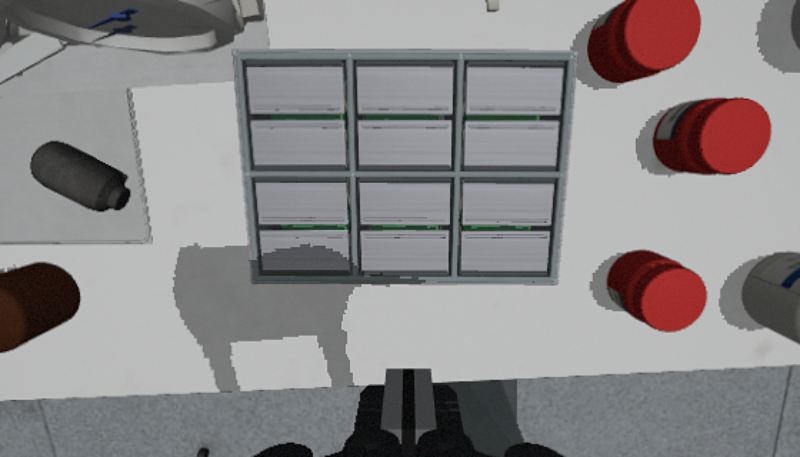

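All six leaf pairs are shut and every gap shows a green lid (near left at (315,228), far mid at (405,118)). The bystanders are still standing and the arm is clear.

```bash
python3 -c "
from bench import job; print(job.finish_job())"
```

```text
the job is handed in; nothing more can be done
None
```

Both sample jars (white bodies, green lids) are in the store's two empty cells, one in far mid and one in near left. I handed the job in at about 38 s.

- **Finding the cells:** In both empty cells the closed gripper went past lid height. In near mid it stopped on a lid, at TCP 0.081 m. I did not feel the other three cells, but each showed green through its leaf gap.
- **Pressing down:** I pressed each jar with about 12 N, and both stopped at TCP 0.0813 m, the same height as the stored jar. Both are therefore on the floor.
- **Final picture:** All leaf pairs were shut, with green in all six gaps. The bystanders in view were standing where they had been. I took a last overhead picture but did not inspect it, so the squeeze bottle and the big and mid jars were only seen in part or not at all at the end.

Two things did not go as planned:
- **First insertion:** The first try at far mid pressed on the rim with about 57 N total at the wrist (limit 120 N), because the jar had tilted in a shallow grip. I set it down on free bench, regripped it lower and firmer, and it then went in freely.
- **Probe in near left:** The deeper probe there met about 18 N at TCP 0.069 m, below lid height. I took this to be the finger linkage on the rim and did not check further.

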